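# Slide the drip tray under the tea stand

### The job

Push the steel drip tray along the table with the fingertips, steel end first, in under the low slatted tea stand until its black bar is closed up squarely against the front of the stand. Keep the tray flat on the table, never gripped, lifted or tipped, leave the teapot on the stand, the cup, the tin and the bottle where they are, and move clear when done.

Things in the scene. Friction and masses are not known exactly. Their poses are not given: they have to be found in the camera images.
- stand: Low slatted pale-wood tea stand, fixed: 150 along its x, 144 along y, 32 high. Origin on the table under its centre; x level, the way the tray goes in; z up. Tunnel under it 114 wide (y), 20 high, open at both x ends, side rails 15 thick; deck 12 thick, five slats with 5 gaps. Front (entry) face at x = -75. At the start the tray lies in front of it, up to 40 off line and 0.4 rad askew.
- tray: Loose steel drip tray, 0.25 to 0.5 kg: open pan 150 long (x -75 to 75), 90 wide (y), 14 high, walls 4, with a black bar across its rear end: x -91 to -75, 110 wide, 30 high, too tall for the stand. Origin under the pan's centre; x points from the bar to the steel leading end, z up. It slides freely on the table. Fully home, its origin and axes coincide with the stand's.
- tray_bar (a point): Point on the tray: middle of the black bar's inner face (towards the steel pan), 22 above the table; tray coordinates (-75, 0, 22). Fully home it is at x = -75 in the stand's frame.
- tray_nose (a point): Point on the tray: middle of the steel leading end, 7 above the table; tray coordinates (75, 0, 7).
- teapot: Brown clay teapot standing loose on the rear half of the stand: body 72 across, about 63 high, over 32 of stand; spout and handle reach 58 to either side along its y. Origin at the centre of its underside. Leave it alone.
- cup: White tea cup, 66 across, 50 high, loose, beside the stand. Origin at the centre of its underside. Leave it alone.
- grease_tin: Red and yellow tin, 68 across, 70 high, loose, beside the stand. Origin at the centre of its underside. Leave it alone.
- oil_bottle: Amber bottle with a black cap, 60 across, 140 high, loose, behind the stand. Origin at the centre of its underside. Leave it alone.
Not all that is in view belongs to the job. There is more than one size of the tray; the one meant has the size given above. Several things look just like the stand: the one meant starts farthest from the robot's base.

How it is judged:
On the way, in this order (a step that is already met when the one before it is completed fails the run):
1. the tray's steel leading end has gone 20 mm in under the stand, flat on the table (x of tray_nose in the frame of stand above -0.055 m and y of tray_nose in the frame of stand between -0.03 and 0.03 m).
2. the tray is home: its bar against the front of the stand (x of tray_bar in the frame of stand between -0.082 and -0.068 m and y of tray in the frame of stand between -0.02 and 0.02 m and angle between the x axis of tray and the x axis of stand, either way round below 0.08 rad and height (world z) of tray below 0.006 m and angle between tray's own z axis and vertical below 0.06 rad), for 0.2 s.
At the end, for the whole second after the job is handed in: The tray lies flat and still on the table under the stand, its bar's inner face within 7 mm of the stand's front, square to the stand within 0.08 rad, between the side rails; teapot, cup, tin and bottle within 12 mm of where they stood (all of step 2 and linear speed of tray below 0.01 m/s and distance of each of teapot, cup, grease_tin, oil_bottle from where it was at the start of the episode below 0.012 m); the robot touches nothing.
It fails at once if the tray is lifted (origin more than 10 mm above the table) (height (world z) of tray above 0.01 m).
It fails at once if the tray is tipped by more than 0.1 rad (angle between tray's own z axis and vertical above 0.1 rad).
It fails at once if the teapot, cup, tin or bottle is moved by more than 12 mm or tipped (distance of any of teapot, cup, grease_tin, oil_bottle from where it was at the start of the episode above 0.012 m or angle between any of teapot, cup, grease_tin, oil_bottle's own z axis and vertical above 0.25 rad).
It also fails if it takes over 64 s, if anything falls off the work surface, if the arm or the gripper's body presses on something with over 40 N, if the wrist force passes 120 N, or if a joint passes its speed limit or range.

### The arm

A 7-joint arm with a two-finger parallel gripper is mounted at the origin on the work surface. World frame = base frame: x ahead of the robot, y to its left, z up, the work surface at z = 0. Lengths are in m, angles in rad, forces in N, time in s.
With the tool pointing down it reaches from about 0.4 to 0.85 m from the base axis. Payload 10.4 kg.
Tool frame: the origin (TCP) lies at the very end of the fingers, on their centre line; the grasp point (between the pads) lies 19 mm behind it; z points along the fingers, y is the line along which they close (so a half turn about z gives the same grasp; the last joint's range is limited). The gripper opens to 87 mm and grips with 3 to 60 N. Pads are 19 mm wide; open, the fingers measure 117 mm over their backs; the gripper's body (75 mm by 190 mm) begins 51 mm behind the grasp point.
Start: joints at [-1.228, 0.332, -0.065, 1.46, 0.022, 1.35, -0.088], TCP at [0.224, 0.584, 0.223] pointing down, gripper open.
Joint ranges: [-2.6, 2.6], [-0.5, 2.12], [-1.47, 1.34], [0.16, 2.42], [-1.27, 4.41], [0.06, 2.06], [-2.6, 2.6]. Speed limits (rad/s): [2.22, 2.22, 2.79, 2.79, 3.14, 3.14, 3.14].

### API

Orientations are given as a unit quaternion [x, y, z, w].
In Python, from bench import * gives the robot as it stands.
- The arm moves only by the tool step_arm, never from a script. Its arguments are lists of equal length, an entry for each row: "delta_pos": the shift along the world's x, y, z in units of 25 mm (1.0 is 25 mm), a list of three; "turn": the turn about the world's z in units of 0.12 rad (1.0 is 0.12 rad). In form: {"delta_pos": [[tx, ty, tz], ...], "turn": [turn, ...]}. A call has 1 to 12 rows; each row shifts and turns the commanded pose from where the row before left it; what a row does not reach is not made up. A row lasts 1/10 s, in which the tool goes at most 50 mm and 8.59 degrees, less where a joint would pass 70% of its speed; a pose out of reach is approached as far as the arm can. A call with a number of a shift or a turn outside -1 to 1 is refused whole. A call with a gripper value outside its range is refused whole. "grip" is the closure, from 0 (fully open) to 1 (shut), set as the call begins (left out, the last holds). The fingers move at their own pace and stop on an object; "newtons" is the grip in N (left out, the last holds). Time passes only in rows, so rows that do not move let the fingers close. It gives the time, the measured TCP pose, the force, the opening and the grip force at its end, in the units of the state.
- read_state(): the state, without advancing time (a new reading comes with each control period).
- camera(name): name is "side" or "top" or "wrist"; returns a dict with "image" (480x640x3 uint8, red, green, blue), "z_map" (480x640 float32, m along the optical axis (not along the pixel's ray), 0 where there is no reading), "mtx" (3x3 intrinsics, pixels), "view" (4x4, takes a point from world to camera coordinates). Camera axes: x right, y up, looking along -z (the intrinsics and any distortion apply to the point x, -y, -z); pixel columns grow to the right and rows downward; lengths in m; the calibration is good to about 2 mm. A picture is of the moment at which its call begins.
- close_job(): hands the job in; it is judged then, once.
The state is a dict: "time": time; "joint_positions": joint angles; "joint_vel": joint speeds; "joint_torque": joint torques, N m; "ee_pos": TCP position; "eef_rot": TCP orientation; "ft_force": force on the tool from outside, world axes, zero at the start; "torque": the same for the moment, N m; "width": finger opening in m; "grip_force": force on a finger pad.
Only numpy, scipy, OpenCV 4.12 (cv2) and the standard library are available. Lean on these libraries where they do the work, as an engineer would, in place of code of your own. Each camera call takes 0.05 s, during which the arm holds its last target. There are 200 camera calls.

## Working session

There is one attempt and no reset: what is moved stays moved. The work goes in short steps, Python scripts to look and compute and a tool call to move; the robot and the scene stay as the last step left them, time stands still between calls to the robot, and variables do not carry over. Pictures are saved under pics/ and viewed, at most 10 in all, crops included, and the job is handed in when it is done.

Besides the shell and the picture viewer there is one more tool, called after ">>>" as a command line: name --pt "numbers of a row" for each row, then --argument value for the rest. step_arm: Moves the arm, as the interface text tells. Shifts and turns lie within -1 to 1; 1 stands for 25 mm of shift or 0.12 rad of turn. Its arguments: {"type":"object","properties":{"delta_pos":{"type":"array"},"turn":{"type":"array"},"grip":{"type":"number"},"newtons":{"type":"number"}},"required":["delta_pos","turn"]}

```bash
mkdir -p pics
cat > h.py <<'E'
from bench import *
import numpy as np, cv2
def pts(c):
    K=c["mtx"];V=c["view"];z=c["z_map"];v,u=np.mgrid[0:480,0:640]
    P=np.stack([(u-K[0,2])/K[0,0]*z,-(v-K[1,2])/K[1,1]*z,-z,np.ones_like(z)],-1)
    W=P@np.linalg.inv(V).T
    return np.where(z[...,None]>0,W[...,:3],np.nan)
def snap(n,f):
    c=camera(n);cv2.imwrite("pics/"+f+".png",c["image"][...,::-1]);np.savez("pics/"+f+".npz",W=pts(c),img=c["image"]);return c
E
python3 - <<'E'
from h import *
for n in("top","side"):
    c=snap(n,n+"1");print(n,np.linalg.inv(c["view"])[:3,3],c["mtx"][0,0])
s=read_state();print(s["ee_pos"],s["eef_rot"],s["width"])
E
```

```text
top [0.23917477 0.0753706  1.10705149] 515.1751790568348
side [ 0.28221104 -0.64956346  0.7635804 ] 581.7819953994524
[0.22343936 0.58333741 0.2218344 ] [ 1.81866581e-01  9.83323018e-01 -6.17377338e-04 -8.74618781e-05] 0.08722630994629181
```

View pics/top1.png

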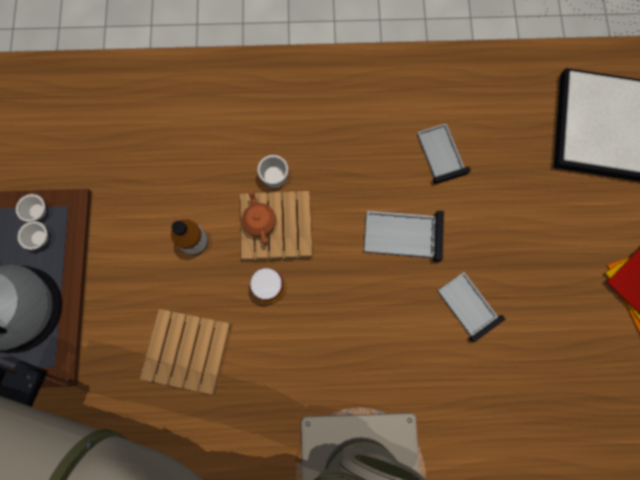

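View pics/side1.png

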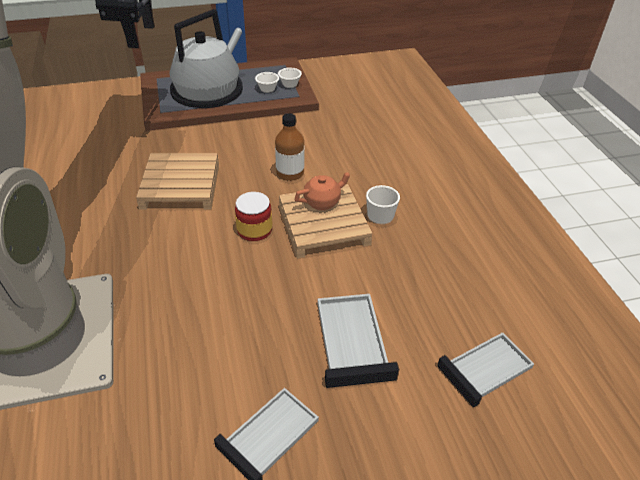

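The top view shows the stand with the teapot at px (275,225), the large tray at (400,235) with its bar at (438,236), and a decoy stand at (185,350). The small trays at (443,153) and (470,305) are decoys too. Next I measure these from depth.

Run:
```python
from h import *
d=np.load("pics/top1.npz");W=d["W"]
def rect(n,box,lo,hi):
    u0,u1,v0,v1=box;P=W[v0:v1,u0:u1].reshape(-1,3);P=P[(P[:,2]>lo)&(P[:,2]<hi)]
    r=cv2.minAreaRect((P[:,:2]*1000).astype(np.float32));print(n,len(P),"c",np.round(r[0],1),"s",np.round(r[1],1),"a",round(r[2],2),"z",np.median(P[:,2]).round(4))
    print(np.round(cv2.boxPoints(r)).tolist())
rect("stand",(232,320,186,266),.026,.037)
rect("decoy",(135,235,305,400),.026,.037)
rect("tray",(355,450,200,270),.006,.04)
rect("bar",(425,450,200,270),.024,.04)
for n,b,lo,hi in(("cup",(252,295,150,190),.04,.06),("tin",(245,290,262,310),.06,.08),("bottle",(160,215,210,262),.03,.16),("pot",(235,285,190,250),.045,.12)): rect(n,b,lo,hi)
```

```text
stand 3045 c [513.1 163.5] s [144.7 150.3] a 1.01 z 0.0315
[[439.0, 237.0], [442.0, 87.0], [587.0, 90.0], [584.0, 240.0]]
decoy 4780 c [252.8 350. ] s [151.2 144.3] a 76.92 z 0.0317
[[165.0, 293.0], [306.0, 260.0], [340.0, 407.0], [200.0, 440.0]]
tray 1232 c [ 484.6 -111.9] s [130.5 188.8] a 3.46 z 0.0138
[[414.0, -22.0], [425.0, -210.0], [555.0, -202.0], [544.0, -14.0]]
bar 386 c [ 479.5 -188.8] s [ 17.  109.5] a 83.51 z 0.0294
[[424.0, -191.0], [533.0, -203.0], [535.0, -186.0], [426.0, -174.0]]
cup 227 c [631.2 166.7] s [64.5 64.4] a 23.87 z 0.0483
[[589.0, 183.0], [615.0, 124.0], [674.0, 150.0], [648.0, 209.0]]
tin 781 c [380.6 180.2] s [62.6 63.5] a 75.28 z 0.0695
[[342.0, 158.0], [403.0, 142.0], [419.0, 202.0], [358.0, 219.0]]
bottle 902 c [482.6 340.5] s [54.3 59.3] a 46.86 z 0.0961
[[442.0, 341.0], [486.0, 300.0], [523.0, 340.0], [480.0, 381.0]]
pot 1048 c [517.3 196. ] s [98.1 71.4] a 49.72 z 0.0766
[[458.0, 182.0], [513.0, 136.0], [576.0, 210.0], [522.0, 256.0]]
```

Sizes check out: stand 145×150, bar 17×110. The teapot stand is also the farthest from the base. Stand centre is (513,163), entering along +y at about −0.02 rad. The tray's bar is at (479.5,−189), and its heading leans 0.11 rad to +x. I'll push the bar with two spread fingers.

>>> step_arm --pt "0.48 -0.96 0" --pt "0.48 -0.96 0" --pt "0.48 -0.96 0" --pt "0.48 -0.96 0" --pt "0.48 -0.96 0" --pt "0.48 -0.96 0" --pt "0.48 -0.96 0" --pt "0.48 -0.96 0" --pt "0.48 -0.96 0" --pt "0.48 -0.96 0" --pt "0.48 -0.96 0" --pt "0.48 -0.96 0" --turn '[-0.33, -0.33, -0.33, -0.33, -0.33, -0.33, -0.33, -0.33, -0.33, -0.33, -0.33, -0.33]' --grip 0.35

```text
time: 1.3
ee_pos: [0.3684, 0.2937, 0.2226]
eef_rot: [0.41, 0.912, 0.0, 0.0]
ft_force: [0.3, 0.6, 0.7]
width: 0.0569
grip_force: 0.0
```

>>> step_arm --pt "0.48 -0.96 0" --pt "0.48 -0.96 0" --pt "0.48 -0.96 0" --pt "0.48 -0.96 0" --pt "0.48 -0.96 0" --pt "0.48 -0.96 0" --pt "0.1 -0.96 0" --pt "0.1 -0.96 0" --pt "0.1 -0.96 0" --pt "0.1 -0.96 0" --pt "0.1 -0.96 0" --pt "0.1 -0.96 0" --turn '[-0.33, -0.33, -0.33, -0.33, -0.33, -0.33, -0.33, -0.33, -0.33, -0.33, -0.33, -0.33]'

```text
time: 2.5
ee_pos: [0.4546, 0.0058, 0.2227]
eef_rot: [0.613, 0.79, 0.0, 0.0]
ft_force: [0.4, -0.3, -0.1]
width: 0.0565
grip_force: 0.0
```

>>> step_arm --pt "0.1 -0.96 0" --pt "0.1 -0.96 0" --pt "0.1 -0.96 0" --pt "0.1 -0.96 0" --pt "0.1 -0.96 0" --pt "0.1 -0.96 0" --pt "0.1 -0.96 0" --pt "0.1 -0.96 0" --pt "0 0 0" --pt "0 0 0" --turn '[-0.33, -0.33, -0.33, -0.33, -0.33, -0.33, -0.33, -0.33, -0.33, 0]'

```text
time: 3.5
ee_pos: [0.4743, -0.1859, 0.2225]
eef_rot: [0.743, 0.669, -0.0, 0.0]
ft_force: [-0.4, 0.2, 0.3]
width: 0.0565
grip_force: 0.0
```

```bash
cat >> h.py <<'E'
def st():
    s=read_state();x,y=s["eef_rot"][:2];a=2*np.arctan2(y,x)-np.pi/2
    print("t",s["time"],"tcp",np.round(np.array(s["ee_pos"])*1000,1),"tool y ang",round(float((a+np.pi)%(2*np.pi)-np.pi),3),"w",s["width"],"F",np.round(s["ft_force"],1),"q",np.round(s["joint_positions"],2))
E
python3 -c "
from h import *
st()"
```

```text
t 3.5 tcp [ 474.3 -185.9  222.5] tool y ang -0.105 w 0.056509309402840095 F [-0.4  0.2  0.3] q [-0.4   0.07  0.73  1.79 -0.05  1.3   0.23]
```

>>> step_arm --pt "0 -0.9 0" --pt "0 -0.9 0" --pt "0 0 -0.9" --pt "0 0 -0.9" --pt "0 0 -0.9" --pt "0 0 -0.9" --pt "0 0 -0.9" --pt "0 0 -0.9" --pt "0 0 -0.9" --pt "0 0 -0.9" --pt "0 0 -0.9" --pt "0 0 -0.3" --turn '[0, 0, 0, 0, 0, 0, 0, 0, 0, 0, 0, 0]'

```text
time: 4.7
ee_pos: [0.4734, -0.2288, 0.0106]
eef_rot: [0.742, 0.671, -0.001, -0.001]
ft_force: [0.4, 0.1, -0.0]
width: 0.0571
grip_force: 0.0
```

Run:
```python
from h import *
st();snap("side","side2");snap("top","top2")
```

```text
t 4.7 tcp [ 473.4 -228.8   10.6] tool y ang -0.1 w 0.05705463776031813 F [ 0.4  0.1 -0. ] q [-0.22  0.41  0.68  1.96 -0.33  0.88  0.54]
```

View pics/side2.png

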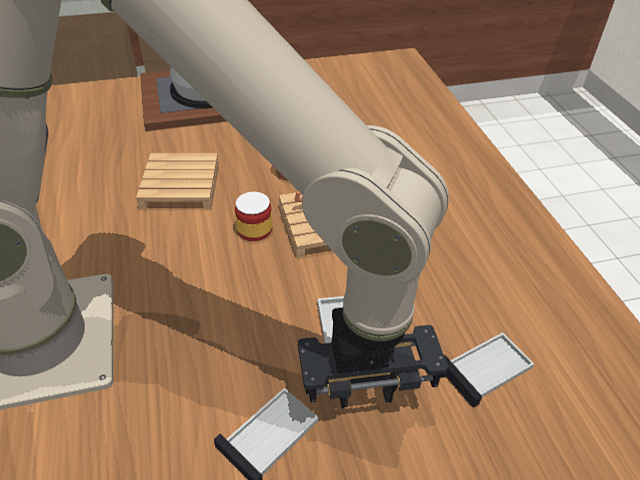

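The gripper is down behind the bar at about (370,385) and clear of the small trays. I'll push forward now, drifting to +x and squaring up gradually.

>>> step_arm --pt "0.05 0.45 0" --pt "0.05 0.4 0" --pt "0.08 0.4 0" --pt "0.12 0.5 0" --pt "0.14 0.5 0" --pt "0.14 0.5 0" --pt "0.14 0.5 0" --pt "0.14 0.5 0" --pt "0 0 0" --turn '[0, 0, 0, 0.05, 0.08, 0.08, 0.08, 0.08, 0]'

```text
time: 5.7
ee_pos: [0.4966, -0.1326, 0.0123]
eef_rot: [0.726, 0.688, 0.0, -0.001]
ft_force: [1.0, 1.6, 0.8]
width: 0.0566
grip_force: 0.0
```

Run:
```python
from h import *
st();snap("top","top3")
```

```text
t 5.7 tcp [ 496.6 -132.6   12.3] tool y ang -0.054 w 0.05660815548191842 F [1.  1.6 0.8] q [-0.39  0.38  0.65  1.99 -0.3   0.87  0.37]
```

View pics/top3.png

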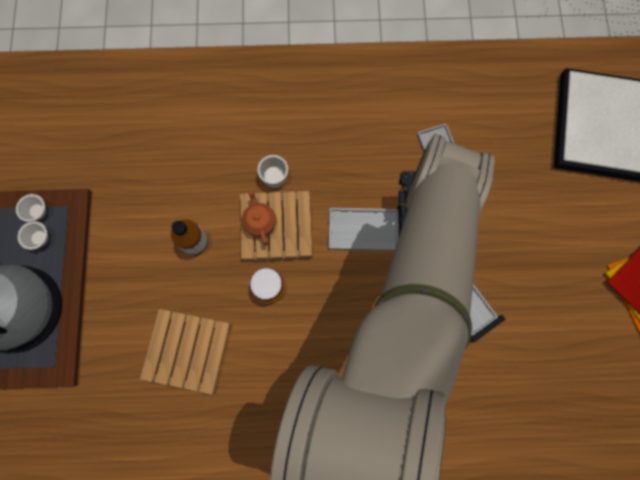

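The pan is at u 329–398, v 208–250, nearly lined up with the stand (v 192–260). Now I measure the pan's edges.

```bash
cat >> h.py <<'E'
def pan(f,u0,u1,v0=195,v1=265):
    d=np.load("pics/"+f+".npz");W=d["W"][v0:v1,u0:u1].reshape(-1,3);I=d["img"][v0:v1,u0:u1].reshape(-1,3).astype(float)
    m=(I.max(1)-I.min(1)<30)&(I.mean(1)>90)&(W[:,2]<.02)
    r=cv2.minAreaRect((W[m,:2]*1000).astype(np.float32));print("pan",m.sum(),np.round(r[0],1),np.round(r[1],1),r[2],np.round(cv2.boxPoints(r),1).tolist())
E
python3 -c "
from h import *
pan('top3',320,396)
pan('top1',355,434)"
```

```text
pan 2349 [504.7 -25.4] [148.7  92.8] 88.83966064453125 [[456.79998779296875, -98.80000305175781], [549.5999755859375, -100.5999984741211], [552.5999755859375, 48.0], [459.79998779296875, 49.900001525878906]]
pan 2794 [ 489.2 -106.4] [150.4  91.9] 83.4902572631836 [[435.0, -175.89999389648438], [526.4000244140625, -186.3000030517578], [543.4000244140625, -36.900001525878906], [452.1000061035156, -26.5]]
```

Tray lean is now 0.02 and the pan centre is 12 mm short in x. It slid slightly ahead of the fingers, so I'll push slower from here and steer the nose to +x.

>>> step_arm --pt "0.24 0 0" --pt "0.03 0.25 0" --pt "0.04 0.25 0" --pt "0.06 0.25 0" --pt "0.06 0.25 0" --pt "0.06 0.25 0" --pt "0.06 0.25 0" --pt "0.06 0.25 0" --pt "0 0 0" --turn '[-0.4, 0, 0, 0, 0, 0, 0, 0, 0]'

```text
time: 6.65
ee_pos: [0.5117, -0.0904, 0.0126]
eef_rot: [0.743, 0.669, 0.0, -0.0]
ft_force: [-0.7, -0.4, -0.5]
width: 0.0566
grip_force: 0.0
```

Run:
```python
from h import *
st();snap("top","top4");pan("top4",312,384)
```

```text
t 6.65 tcp [511.7 -90.4  12.6] tool y ang -0.104 w 0.05658859272505495 F [-0.7 -0.4 -0.5] q [-0.47  0.39  0.65  1.98 -0.3   0.87  0.24]
pan 2062 [517.5  14.6] [140.8  91.4] 86.41132354736328 [[467.5, -52.79999923706055], [558.7000122070312, -58.5], [567.5999755859375, 82.0], [476.29998779296875, 87.69999694824219]]
```

View pics/top4.png

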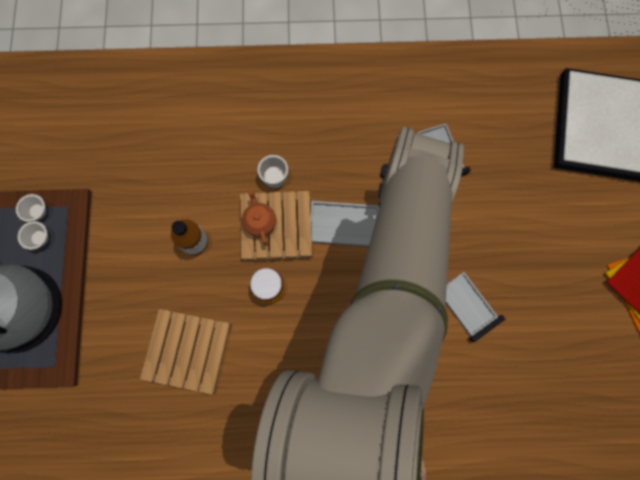

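The nose is at the entry at (522,85), with the centre on line and lean 0.063. The pan fits between the rails, with about 4 mm to spare on the +x side. I'll straighten while easing it in.

>>> step_arm --pt "0.08 0.06 0" --pt "0.08 0.08 0" --pt "0.08 0.1 0" --pt "0 0.15 0" --pt "0 0.2 0" --pt "0 0.2 0" --pt "0 0.2 0" --pt "0 0.2 0" --pt "0 0.2 0" --pt "0 0 0" --turn '[0.4, 0.4, 0.3, 0, 0, 0, 0, 0, 0, 0]'

```text
time: 7.7
ee_pos: [0.5173, -0.056, 0.0126]
eef_rot: [0.697, 0.717, 0.0, -0.0]
ft_force: [0.5, -0.1, -0.5]
width: 0.0564
grip_force: 0.0
```

Run:
```python
from h import *
st();snap("top","top5");pan("top5",313,368)
```

```text
t 7.7 tcp [517.3 -56.   12.6] tool y ang 0.028 w 0.05638860387754592 F [ 0.5 -0.1 -0.5] q [-0.51  0.38  0.61  1.97 -0.28  0.87  0.28]
pan 1458 [507.3  33.8] [95.8 93.8] 88.59884643554688 [[459.20001220703125, -12.899999618530273], [553.0, -15.199999809265137], [555.2999877929688, 80.5], [461.5, 82.80000305175781]]
```

Run:
```python
from h import *
i=cv2.imread("pics/top5.png")[170:290,230:390];cv2.imwrite("pics/c5.png",cv2.resize(i,None,fx=5,fy=5,interpolation=cv2.INTER_CUBIC))
```

```text
(no output)
```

View pics/c5.png

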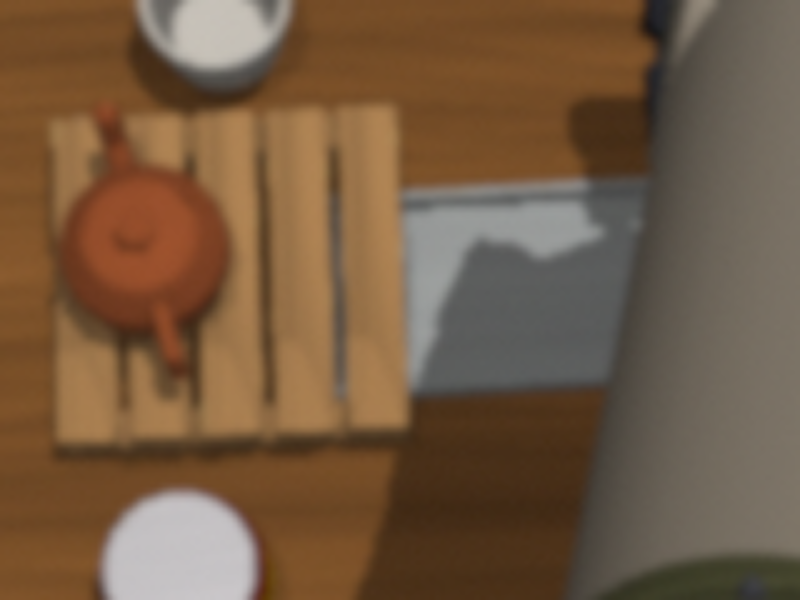

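The pan is entering straight, with its edges at crop rows 188 and 395 against stand rows 105–440. That puts it about 7 mm to −x, inside the 12 mm clearance. I'll push on with a slight +x lean.

>>> step_arm --pt "0.03 0.1 0" --pt "0.04 0.2 0" --pt "0.04 0.2 0" --pt "0.04 0.2 0" --pt "0.04 0.2 0" --pt "0.04 0.2 0" --pt "0.04 0.2 0" --pt "0.04 0.2 0" --pt "0 0.2 0" --pt "0 0.2 0" --pt "0 0.2 0" --pt "0 0 0" --turn '[-0.25, -0.25, 0, 0, 0, 0, 0, 0, 0, 0, 0, 0]'

```text
time: 8.95
ee_pos: [0.5251, -0.0034, 0.0126]
eef_rot: [0.718, 0.696, 0.0, -0.0]
ft_force: [-0.0, -0.1, 0.3]
width: 0.0566
grip_force: 0.0
```

Run:
```python
from h import *
st();snap("top","top6");snap("side","side6")
a=cv2.imread("pics/top6.png")[170:290,230:390];b=cv2.imread("pics/side6.png")[160:280,260:420]
f=lambda i:cv2.resize(i,None,fx=3.75,fy=3.75,interpolation=cv2.INTER_CUBIC)[:, :]
cv2.imwrite("pics/c6.png",cv2.resize(np.vstack([f(a)[:300*3//2],f(b)]),(400,600)) if 0 else np.hstack([cv2.resize(a,(400,300),interpolation=cv2.INTER_CUBIC),cv2.resize(b,(400,300),interpolation=cv2.INTER_CUBIC)]))
```

```text
t 8.95 tcp [525.1  -3.4  12.6] tool y ang -0.032 w 0.056578237682365626 F [-0.  -0.1  0.3] q [-0.6   0.39  0.6   1.96 -0.29  0.88  0.12]
```

View pics/c6.png

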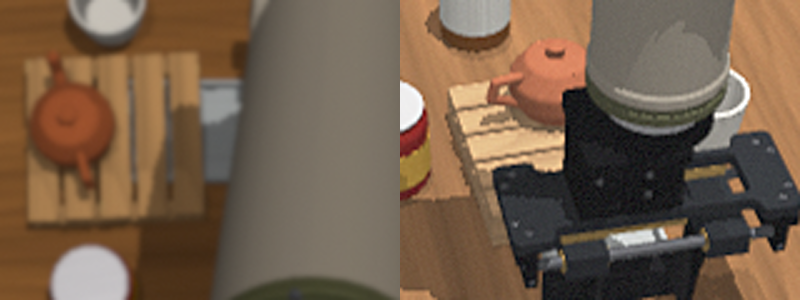

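The pan is now about 4 mm to +x of centre, still inside the tunnel. I'll continue and square up.

>>> step_arm --pt "-0.03 0.2 0" --pt "-0.03 0.2 0" --pt "-0.03 0.2 0" --pt "-0.03 0.2 0" --pt "-0.03 0.2 0" --pt "-0.03 0.2 0" --pt "-0.03 0.2 0" --pt "-0.03 0.2 0" --pt "-0.03 0.2 0" --pt "-0.03 0.2 0" --pt "0 0.2 0" --pt "0 0 0" --turn '[0.1, 0.1, 0.1, 0.1, 0, 0, 0, 0, 0, 0, 0, 0]'

```text
time: 10.25
ee_pos: [0.5173, 0.0518, 0.0124]
eef_rot: [0.701, 0.713, 0.0, -0.0]
ft_force: [-0.9, -0.1, 0.1]
width: 0.0567
grip_force: 0.0
```

>>> step_arm --pt "0 0.1 0" --pt "0 0.1 0" --pt "0 0.05 0" --pt "0 0 0" --turn '[0, 0, 0, 0]'

```text
time: 10.65
ee_pos: [0.5173, 0.0572, 0.0124]
eef_rot: [0.702, 0.712, -0.0, -0.0]
ft_force: [0.7, 0.3, -1.1]
width: 0.0566
grip_force: 0.2
```

```bash
python3 -c "
from h import *
st()"
```

```text
t 10.65 tcp [517.3  57.2  12.4] tool y ang 0.015 w 0.05658752791563705 F [ 0.7  0.3 -1.1] q [-0.7   0.37  0.58  1.97 -0.26  0.87  0.04]
```

Now small steps until the force rises.

>>> step_arm --pt "0 0.08 0" --pt "0 0.08 0" --pt "0 0 0" --turn '[0, 0, 0]'

```text
time: 10.95
ee_pos: [0.5174, 0.059, 0.0124]
eef_rot: [0.702, 0.712, -0.001, 0.001]
ft_force: [-0.6, -7.7, 0.0]
width: 0.0563
grip_force: 3.9
```

>>> step_arm --pt "0 0.06 0" --pt "0 0 0" --turn '[0, 0]'

```text
time: 11.15
ee_pos: [0.5173, 0.0591, 0.0124]
eef_rot: [0.702, 0.712, -0.001, 0.001]
ft_force: [-1.0, -12.5, 1.0]
width: 0.0568
grip_force: 6.3
```

Firm stop at y≈59 with −12 N, and I expected about 63 ± 2. I'll back off and check.

>>> step_arm --pt "0 -0.5 0" --pt "0 -1 0" --pt "0 -1 0.5" --pt "0 -1 1" --pt "0 -1 1" --pt "0 -1 1" --pt "0 -1 1" --pt "0 -1 1" --pt "0 -1 1" --pt "0 -1 0" --pt "0 -1 0" --pt "0 0 0" --turn '[0, 0, 0, 0, 0, 0, 0, 0, 0, 0, 0, 0]'

```text
time: 12.35
ee_pos: [0.5168, -0.2039, 0.1755]
eef_rot: [0.704, 0.711, 0.0, 0.001]
ft_force: [-0.9, -0.5, 0.0]
width: 0.0569
grip_force: 0.0
```

Run:
```python
from h import *
st();c=snap("top","top7");snap("side","side7")
W=np.load("pics/top7.npz")["W"];I=c["image"].astype(float)
for n,b,f in(("bar",(295,345,180,275),lambda i:i.max(-1)<60),("stand",(232,322,186,266),lambda i:i[...,0]-i[...,2]>45)):
    u0,u1,v0,v1=b;w=W[v0:v1,u0:u1];m=f(I[v0:v1,u0:u1])&(w[...,2]>.024)&(w[...,2]<.038)
    r=cv2.minAreaRect((w[m][:,:2]*1000).astype(np.float32));print(n,m.sum(),r,np.round(cv2.boxPoints(r)).tolist())
a=cv2.imread("pics/top7.png")[170:290,230:390];b=cv2.imread("pics/side7.png")[160:280,260:420]
cv2.imwrite("pics/c7.png",np.hstack([cv2.resize(x,(400,300),interpolation=cv2.INTER_CUBIC) for x in(a,b)]))
```

```text
t 12.35 tcp [ 516.8 -203.9  175.5] tool y ang 0.01 w 0.05686712096218976 F [-0.9 -0.5  0. ] q [-0.37  0.25  0.77  1.75 -0.19  1.22  0.46]
bar 257 ((508.7989196777344, 78.65518188476562), (106.869873046875, 11.537195205688477), 1.028010368347168) [[455.0, 83.0], [455.0, 72.0], [562.0, 74.0], [562.0, 85.0]]
stand 3085 ((513.73876953125, 156.85528564453125), (145.96511840820312, 163.94175720214844), 0.6344895362854004) [[440.0, 238.0], [442.0, 74.0], [588.0, 76.0], [586.0, 240.0]]
```

View pics/c7.png

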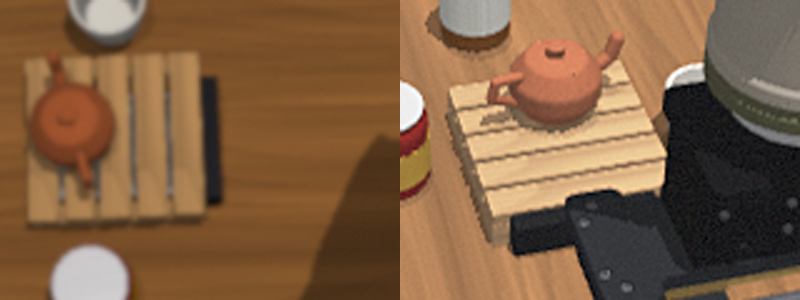

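The bar, at crop (212,140), lies closed and parallel against the stand front, about 5 mm off centre. The teapot and cup haven't moved, and the arm is clear.

```bash
python3 -c "
from bench import *
print(close_job())"
```

```text
the job is handed in; nothing more can be done
None
```

I pushed the tray in flat and handed the job in. In the last pictures its bar is closed square against the stand front, about 5 mm off centre, nothing else appears moved, and the arm is clear; the system returned no verdict.

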